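Fish a stranded wagon out of the tunnel through its roof hatch

ROBOT

A 6-joint arm with a two-finger parallel gripper is mounted at the origin on the work surface; the furniture and walls round the work are solid. World frame = base frame: x ahead of the robot, y to its left, z up, the work surface at z = 0. Lengths are in m, angles in rad, forces in N, time in s.
With the tool pointing down it reaches from about 0.15 to 0.775 m from the base axis. Payload 6.1 kg.
Tool frame: the origin (TCP) lies on the centre line of the jaws, within the pads' length; the fingertips stand 17 mm ahead of it and the grasp point (between the pads) lies 2 mm behind it; z points along the fingers, y is the line along which they close (so a half turn about z gives the same grasp; the last joint's range is limited). The gripper opens to 85 mm and grips with 20 to 120 N. Pads are 22 mm wide; open, the fingers measure 114 mm over their backs; the gripper's body (76 mm by 85 mm) begins 54 mm behind the grasp point. The pads swing forward as they close: fully open they stand 13 mm farther back than shut.
Start: joints at [1.321, 0.126, -0.04, 1.405, 0, 1.571], TCP at [0.13, 0.509, 0.248] pointing down, gripper open.
Joint ranges: [-2.72, 2.72], [-0.95, 1.95], [-1.27, 1.35], [-1.78, 2.02], [-1.46, 1.47], [-3.14, 3.14]. Speed limits (rad/s): [2.39, 2.39, 3.01, 3.14, 3.14, 3.14].

INTERFACE

Orientations are given as a rotation vector (axis times angle).
In Python, from cell import manip gives the robot as it stands.
- The arm moves only by the tool move_arm, never from a script. Its argument "rows" is a list of rows, each a list of 6 numbers: the shift along the tool's x, y, z as a fraction of full scale, then the turn, a rotation vector about the tool's x, y, z as a fraction of full scale. A call has 1 to 20 rows; each row is the pose to reach, as a shift and turn from the pose commanded when the call began, along the tool's axes at that moment, turning the shorter way round; what a row does not reach only later rows make up. Full scale, the value 1, is 750 mm for a shift and 180 degrees for a turn. A row lasts 1/8 s, in which the tool goes at most 62.5 mm and 10.7 degrees, less where a joint would pass 70% of its speed; a pose out of reach is approached as far as the arm can. A call with a number of a shift or a turn outside -1 to 1 is refused whole. A call with a gripper value outside its range is refused whole. "fingers" is the gripper command: -1 is shut, 1 is fully open, values between are in proportion, set as the call begins (left out, the last holds). The fingers move at their own pace and stop on an object; "newtons" is the grip in N (left out, the last holds). Time passes only in rows, so rows that repeat a pose let the fingers close. It gives the time, the measured TCP pose, the force, the opening and the grip force at its end, in the units of the state.
- manip.observe(): the state, without advancing time (a new reading comes with each control period).
- manip.grab_frame(name): name is "side" or "top" or "wrist"; returns a dict with "img" (420x560x3 uint8, red, green, blue), "z_map" (420x560 float32, m along the optical axis (not along the pixel's ray), 0 where there is no reading), "camera_matrix" (3x3 intrinsics, pixels), "xyz" and "rotation" of the camera in the world. Camera axes: x right, y down, z forward; pixel columns grow to the right and rows downward; lengths in m; the calibration is good to about 2 mm. A picture is of the moment at which its call begins.
- manip.job_done(): hands the job in; it is judged then, once.
The state is a dict: "clock": time; "qpos": joint angles; "qvel": joint speeds; "tau": joint torques, N m; "tool_pos": TCP position; "tcp_rot": TCP orientation; "force": force on the tool from outside, world axes, zero at the start; "wrist_torque": the same for the moment, N m; "opening": opening from 0.0 (shut) to 1.0 (fully open); "gripper_force": force on a finger pad.
Only numpy, scipy, OpenCV 4.12 (cv2) and the standard library are available. Lean on these libraries where they do the work, as an engineer would, in place of code of your own. Each camera call takes 0.05 s, during which the arm holds its last target. There are 200 camera calls.

TASK

The open wagon has derailed inside the model tunnel. Lift the hatch cover off the tunnel roof by its round vent and lay it flat on the table, vent up; then reach in through the hatch, grip the wagon and, because it is longer than the hatch, tilt it and bring it out end first through the hatch without forcing it against the tunnel. Finish still holding the wagon in the gripper, still, over the hatch with the whole wagon a few centimetres above the roof, and leave the house and the trees standing where they are.

Things in the scene. Friction and masses are not known exactly. Their poses are not given: they have to be found in the camera images.
- tunnel: Fixed concrete model tunnel, 310 long x 166 wide, roof top 84 above the table, on a brown-painted base 400 long, 12 thick, from y = -130 (low rocks on it) to y = +90. Origin on the table under the hatch centre; x along the track, y towards the robot, z up. Roof 8 thick, underside 64 above the base on which the wagon stands; inside 146 wide. Open portals with parapets up to 94 above the table.
- hatch (a point): Centre of the roof hatch, level with the roof's top (84 above the table); axes as the tunnel's. The hatch is a rectangular hole 130 long (x) x 136 wide (y).
- cover: Loose hatch cover, 120 g: slab 144 (x) x 150 (y) x 6 thick, under it a plug 122 x 128 x 7 that sits in the hatch with 4 play all round, on it a round vent shaft in the middle, 26 in diameter (28 over its top rim), 31 high above the slab. Origin at the centre of the plug's underside (7 below the roof's top while it is on), axes as the tunnel's, z up.
- vent (a point): Grip point on the axis of the cover's vent, 22 above the slab's top, 9 below the vent's top and 35 above the plug's underside. (The tracks on the table stand up to 7 high, so a cover laid on them may lie that much higher.)
- wagon: Loose brown open wagon, 90 g, 181 long (x, over couplers; body 158) x 37 wide (y; side walls 34 over their outsides) x 31 high, on its wheels on the tunnel's base under the hatch, a little askew and off centre. Origin midway along it at the underside of the wheels; the upright side walls reach from 11 to 30 above it: grip across them from above, at the middle.
- wagon_end_a (a point): The wagon's +x end: 90 along x from its origin, at the height of the wheels' underside.
- wagon_end_b (a point): The wagon's -x end: 90 along -x from its origin, at the height of the wheels' underside.
- house: Bystander: loose model house 76 x 85 x 86, to the left of the work. Origin under it.
- fir: Bystander: loose model tree 42 x 43 x 67, on the table in front on the right. Origin under its foot.
- oak: Bystander: loose model tree 53 x 44 x 77, standing on a rear corner of the tunnel's base. Origin under its foot.

How it is judged:
By the outcome, as a careful person would: the job done as asked, in the order asked, and still so for the second after the job is handed in, while the arm keeps its last pose, push and grip.
It also fails if it takes over 43 s, if anything falls off the work surface, if the arm or the gripper's body presses on something with over 40 N, if the wrist force passes 120 N, or if a joint passes its speed limit or range.

## Working session

There is one attempt and no reset: what is moved stays moved. The work goes in short steps, Python scripts to look and compute and a tool call to move; the robot and the scene stay as the last step left them, time stands still between calls to the robot, and variables do not carry over. Pictures are saved under pics/ and viewed, at most 10 in all, crops included, and the job is handed in when it is done.

Besides the shell and the picture viewer there is one more tool, called after ">>>" in YAML: its name, and indented under it one key for each argument. move_arm: Moves the arm, as the interface text tells. Shift numbers are shares of 750 mm and turn numbers shares of 180 degrees, none past 1 either way. Its arguments: {"type":"object","properties":{"rows":{"type":"array","items":{"type":"array","items":{"type":"number"}}},"fingers":{"type":"number"},"newtons":{"type":"number"}},"required":["rows"]}

```bash
ls; mkdir -p pics
cat > h.py <<'E'
import numpy as np,cv2
from scipy.spatial.transform import Rotation as R
from cell import manip
def grab(n,save=None):
    f=manip.grab_frame(n)
    if save: cv2.imwrite(save,f["img"][:,:,::-1])
    K=np.array(f["camera_matrix"]);r=np.array(f["rotation"]);
    if r.shape!=(3,3): r=R.from_rotvec(r).as_matrix()
    z=f["z_map"];v,u=np.mgrid[:z.shape[0],:z.shape[1]]
    d=np.stack([(u-K[0,2])/K[0,0],(v-K[1,2])/K[1,1],np.ones(z.shape)],-1)
    f["P"]=(d*z[...,None])@r.T+np.array(f["xyz"]); f["ray"]=d@r.T; f["r"]=r
    return f
def onplane(f,u,v,h):
    d=f["ray"][int(round(v)),int(round(u))];o=np.array(f["xyz"]);return o+d*(h-o[2])/d[2]
E
python3 - <<'E'
from h import *
s=manip.observe();print(s)
for n in("side","top","wrist"):
    f=grab(n,f"pics/{n}0.png");print(n,f["xyz"],f["r"].round(3).tolist(),f["camera_matrix"])
a=np.hstack([cv2.imread(f"pics/{n}0.png") for n in("side","top")]);
E
```

```text
pics
{'clock': 0.0, 'qpos': array([ 1.32097233e+00,  1.26355384e-01, -4.06096251e-02,  1.40538000e+00,
       -3.09871692e-05,  1.57080284e+00]), 'qvel': array([-3.49727466e-04,  9.52443091e-06, -4.54357674e-04,  3.97591912e-04,
        1.12577503e-03, -3.92348805e-04]), 'tau': array([ 3.27211028e-04, -4.35909534e+01,  3.52926278e+01,  1.73748715e-02,
        4.10612404e-05, -4.97297520e-06]), 'tool_pos': array([0.12971299, 0.50833558, 0.24754061]), 'tcp_rot': array([-3.91392705e-01, -3.11695223e+00,  2.41965044e-03]), 'force': array([-1.5203071 , -1.19346474, -0.77784895]), 'wrist_torque': array([-0.04604885, -0.02390176, -0.00114909]), 'gripper_force': 0.0, 'opening': 1.0017773017820963}
side [1.33282298 1.32500418 1.09862875] [[-0.865, 0.284, -0.413], [0.501, 0.468, -0.728], [-0.013, -0.837, -0.547]] [[538.81439151   0.         279.92581033]
 [  0.         538.81439151 202.74802114]
 [  0.           0.           1.        ]]
top [ 0.19800592 -0.13554118  1.46478274] [[0.375, -0.886, 0.273], [-0.927, -0.36, 0.107], [0.004, -0.293, -0.956]] [[546.08440293   0.         278.53378935]
 [  0.         546.08440293 214.18954112]
 [  0.           0.           1.        ]]
wrist [0.06469482 0.52589189 0.37194703] [[0.247, 0.934, 0.257], [0.969, -0.237, -0.067], [-0.002, 0.266, -0.964]] [[361.75624997   0.         282.49490202]
 [  0.         361.75624997 211.13952197]
 [  0.           0.           1.        ]]
```

View pics/top0.png

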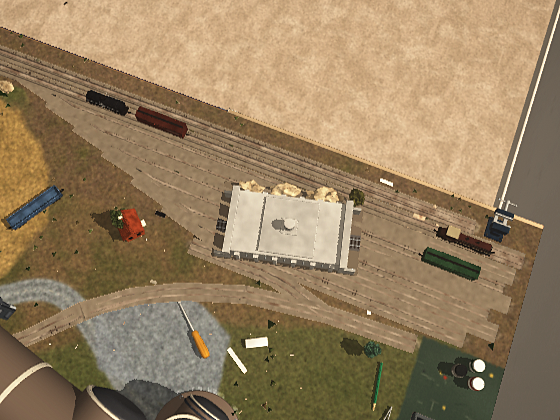

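View pics/side0.png

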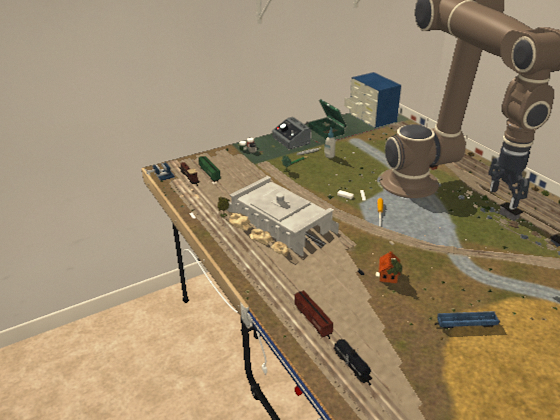

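The top view shows the tunnel with its vent at about (288,225), the house at (131,225), the fir at (373,348) and the oak at (357,197). The side view shows the same layout. Next I'll measure and build a height map to find a free patch for the cover.

Run:
```python
from h import *
F={n:grab(n) for n in("top","side")}
for n,f in F.items():
    P=f["P"]; 
    x0=np.array([0.45,-0.25])
    # roof plane
    m=(f["z_map"]>0)&(P[...,2]>.078)&(P[...,2]<.100)&(P[...,0]>.2)&(P[...,0]<.9)&(np.abs(P[...,1])<.45)
    n_,l,st,c=cv2.connectedComponentsWithStats(m.astype(np.uint8))
    k=1+np.argmax(st[1:,4]); q=P[l==k]
    r=cv2.minAreaRect(q[:,:2].astype(np.float32)); print(n,"roof",r,len(q),np.percentile(q[:,2],[5,25,50,75,95]).round(4))
    c0=np.array(r[0])
    v=(P[...,2]>.110)&(P[...,2]<.14)&(np.linalg.norm(P[...,:2]-c0,axis=-1)<.06)
    print(" vent",P[v].mean(0),P[v].min(0),P[v].max(0),v.sum(),np.argwhere(v).mean(0))
# height map from both cams, 4mm grid
g=.005; X0,Y0=.15,-.6;H=np.zeros((130,230),np.float32)
for f in F.values():
    P=f["P"].reshape(-1,3); ok=(f["z_map"].reshape(-1)>0)&(P[:,2]<.3)
    P=P[ok]; i=((P[:,0]-X0)/g).astype(int); j=((P[:,1]-Y0)/g).astype(int)
    k=(i>=0)&(i<130)&(j>=0)&(j<230)
    np.maximum.at(H,(i[k],j[k]),P[k,2])
np.save("H.npy",H)
H2=cv2.dilate(H,np.ones((3,3)))
im=cv2.applyColorMap(np.clip(H2/.03*255,0,255).astype(np.uint8),cv2.COLORMAP_JET)
im=cv2.resize(im[::-1,::-1],None,fx=3,fy=3,interpolation=0)
for k in range(-6,6): cv2.putText(im,f"{k/10}",(int((230-(k/10-Y0)/g)*3),10),0,.35,(255,255,255)); cv2.line(im,(int((230-(k/10-Y0)/g)*3),0),(int((230-(k/10-Y0)/g)*3),390),(255,255,255),1)
for k in range(2,8): y=int((130-(k/10-X0)/g)*3); cv2.putText(im,f"{k/10}",(0,y),0,.35,(255,255,255)); cv2.line(im,(0,y),(690,y),(255,255,255),1)
cv2.imwrite("pics/hm.png",im)
```

```text
top roof ((0.569866418838501, -0.017150744795799255), (0.1847119927406311, 0.32484129071235657), 14.130115509033203) 7463 [0.0801 0.0836 0.087  0.0909 0.0952]
 vent [ 0.56832966 -0.01976119  0.12080899] [ 0.5544774  -0.03308858  0.11156722] [ 0.58282497 -0.00635994  0.12799948] 97 [223.57731959 289.04123711]
side roof ((0.5739826560020447, -0.01620304584503174), (0.1910223662853241, 0.3300906717777252), 13.163607597351074) 2721 [0.0814 0.0854 0.0889 0.0926 0.0967]
 vent [ 0.57334629 -0.01493841  0.12091769] [ 0.55901364 -0.03197505  0.11054907] [ 5.86437516e-01 -3.92503434e-04  1.27638717e-01] 50 [195.54 279.42]
```

View pics/hm.png

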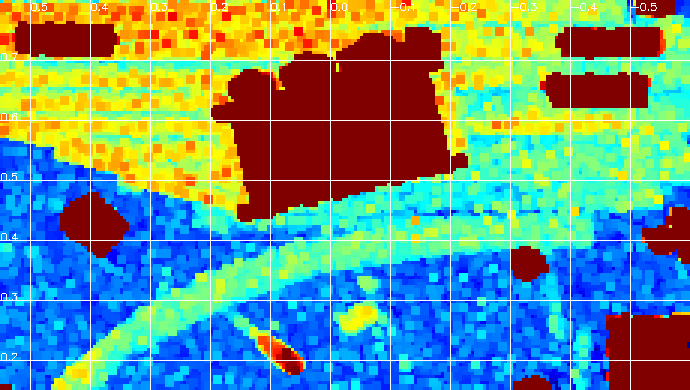

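Vent at about (0.570, -0.018), top 0.121; tunnel yaw about 104°. The cover goes on the free flat patch around (0.295, -0.185). Now I'll write a helper that turns targets into move units.

```bash
cat >> h.py <<'E'
def cur():
    s=manip.observe();return np.array(s["tool_pos"]),R.from_rotvec(s["tcp_rot"]),s
TY=np.deg2rad(14.0)
def down(yaw):  # tool z down, tool y (closing) at world angle yaw
    y=np.array([np.cos(yaw),np.sin(yaw),0]);z=np.array([0,0,-1.]);return R.from_matrix(np.stack([np.cross(y,z),y,z],1))
def row(p,Rt,p0=None,R0=None):
    if p0 is None: p0,R0,_=cur()
    sh=R0.inv().apply(np.array(p)-p0)/.75; rv=(R0.inv()*Rt).as_rotvec()/np.pi
    return np.r_[sh,rv].round(4).tolist()
E
python3 - <<'E'
from h import *
print(row([.57,-.018,.25],down(TY)))
E
```

```text
[-0.7423, -0.5352, -0.0024, -0.0002, 0.0001, 0.3427]
```

>>> move_arm:
  rows:
    - [-0.742,-0.535,0,0,0,0.343]
    - [-0.742,-0.535,0,0,0,0.343]
    - [-0.742,-0.535,0,0,0,0.343]
    - [-0.742,-0.535,0,0,0,0.343]
    - [-0.742,-0.535,0,0,0,0.343]
    - [-0.742,-0.535,0,0,0,0.343]
    - [-0.742,-0.535,0,0,0,0.343]
    - [-0.742,-0.535,0,0,0,0.343]
    - [-0.742,-0.535,0,0,0,0.343]
    - [-0.742,-0.535,0,0,0,0.343]
    - [-0.742,-0.535,0,0,0,0.343]
    - [-0.742,-0.535,0,0,0,0.343]
    - [-0.742,-0.535,0,0,0,0.343]
    - [-0.742,-0.535,0,0,0,0.343]
  fingers: 1

```text
clock: 2.0
tool_pos: [0.5692, -0.0168, 0.2486]
tcp_rot: [1.934, 2.476, 0.0]
force: [0.2, -0.9, -0.8]
opening: 0.998
gripper_force: 0.0
```

Run:
```python
from h import *
p,r,s=cur();print(p,s["qpos"].round(3),r.as_matrix().round(3).tolist())
f=grab("wrist","pics/w1.png");print(f["xyz"],f["r"].round(3).tolist())
P=f["P"]
v=(P[...,2]>.114)&(P[...,2]<.135)&(np.linalg.norm(P[...,:2]-[.57,-.018],axis=-1)<.06)
q=P[v];print("vent",q.mean(0),np.median(q[:,2]),cv2.minEnclosingCircle(q[:,:2].astype(np.float32)))
# vent top rim circle by ray on plane
roof=(P[...,2]>.08)&(P[...,2]<.1)&(f["z_map"]>0);print("roof",np.percentile(P[roof][:,2],[5,25,50,75,95]))
```

```text
[ 0.56922033 -0.01676146  0.24860784] [-0.03   0.211  0.063  1.422  0.     1.297] [[-0.242, 0.97, 0.0], [0.97, 0.242, 0.0], [0.0, 0.0, -1.0]]
[0.55318649 0.04934337 0.37294717] [[0.97, 0.234, 0.064], [0.243, -0.935, -0.259], [-0.001, 0.267, -0.964]]
vent [ 0.57113318 -0.01827643  0.1207333 ] 0.12074254052767935 ((0.5712231397628784, -0.018768882378935814), 0.014044811017811298)
roof [0.08189819 0.08279294 0.08406975 0.08896977 0.09220727]
```

View pics/w1.png

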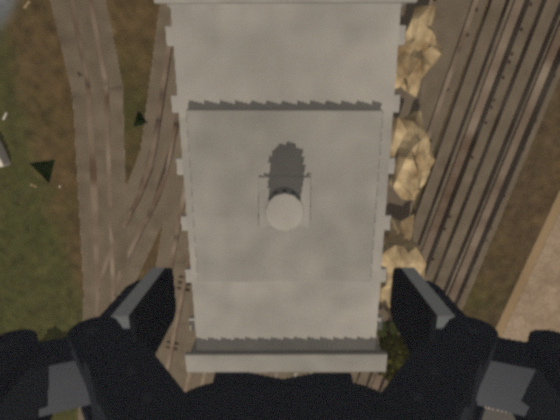

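The wrist view shows the vent at (284,211) with the slab edges squared to the jaws; it measures (0.571, -0.0185), top 0.1207. I'll descend, grip and lift.

>>> move_arm:
  rows:
    - [-0.003,0.002,0.08,0,0,0]
    - [-0.003,0.002,0.15,0,0,0]
    - [-0.003,0.002,0.183,0,0,0]
    - [-0.003,0.002,0.183,0,0,0]
    - [-0.003,0.002,0.183,0,0,0]
  fingers: 1

```text
clock: 2.68
tool_pos: [0.5724, -0.0189, 0.1128]
tcp_rot: [1.933, 2.474, 0.002]
force: [0.0, -0.2, 0.7]
opening: 1.0
gripper_force: 0.0
```

>>> move_arm:
  rows:
    - [0,0,0,0,0,0]
    - [0,0,0,0,0,0]
    - [0,0,0,0,0,0]
    - [0,0,0,0,0,0]
    - [0,0,0,0,0,0]
    - [0,0,0,0,0,0]
  fingers: -1
  newtons: 35

```text
clock: 3.42
tool_pos: [0.5721, -0.0196, 0.1116]
tcp_rot: [1.935, 2.474, 0.001]
force: [-0.6, 0.6, 5.2]
opening: 0.292
gripper_force: 34.6
```

>>> move_arm:
  rows:
    - [0,0,-0.015,0,0,0]
    - [0,0,-0.04,0,0,0]
    - [0,0,-0.09,0,0,0]
    - [0,0,-0.15,0,0,0]
    - [0,0,-0.15,0,0,0]
    - [0,0,-0.15,0,0,0]

```text
clock: 4.18
tool_pos: [0.5716, -0.0195, 0.2231]
tcp_rot: [-1.935, -2.474, 0.001]
force: [-1.1, -0.2, -2.0]
opening: 0.288
gripper_force: 34.7
```

Run:
```python
from h import *
p,r,s=cur();print(p,s["opening"],s["gripper_force"])
print(row([.295,-.185,.20],down(0)))
print(row([.295,-.185,.047],down(0)))
H=np.load("H.npy");i=int((.295-.15)/.005);j=int((-.185+.6)/.005)
print((H[i-18:i+19:3,j-18:j+19:3]*1000).round(0).astype(int))
```

```text
[ 0.57160961 -0.01948802  0.22308674] 0.28830293410190866 34.7047483921051
[-0.1253, -0.4111, 0.031, -0.0002, -0.0, 0.0775]
[-0.1253, -0.411, 0.235, -0.0002, -0.0, 0.0775]
[[ 4  2  5  5  5  4  6  2  3  3 12  0  5]
 [ 0  1  2  8  2  4  5  2  4  4  1  5  4]
 [ 4  4  0  2  4  1  0  3  0  2  4  7  8]
 [ 7  4  6  6  4  3  3  4  7  5  5  6  2]
 [ 3  2  4  3  0  2  6  4  2  4  0  7 10]
 [ 6  4  4  1  1  1  8  4  5  0  1  4  5]
 [ 3  5  6  2  4  2  5  4  0  3  3  3  0]
 [ 2  4  6  4  5  4  1  2  7  1  3  3  3]
 [ 3  4  4  3  8  4  4  6  7  4  1  8  0]
 [ 1  2  0  6  1  5  2  5  3  1  5  5  4]
 [11  4  3  2  2  4  5  4  3  3  3  6  0]
 [ 5  3  2  6  2  4  2  9  4  1  3  5 11]
 [ 2  0  6  8  7 13 13 10 14 13 13  7 12]]
```

>>> move_arm:
  rows:
    - [-0.02,-0.07,0,0,0,0.02]
    - [-0.05,-0.15,0,0,0,0.04]
    - [-0.07,-0.23,0,0,0,0.06]
    - [-0.09,-0.31,0,0,0,0.078]
    - [-0.11,-0.37,0.05,0,0,0.078]
    - [-0.123,-0.42,0.1,0,0,0.078]
    - [-0.123,-0.42,0.15,0,0,0.078]
    - [-0.123,-0.42,0.2,0,0,0.078]
    - [-0.123,-0.42,0.23,0,0,0.078]
    - [-0.123,-0.42,0.23,0,0,0.078]
    - [-0.123,-0.42,0.23,0,0,0.078]

```text
clock: 5.55
tool_pos: [0.2883, -0.1849, 0.0513]
tcp_rot: [-2.223, -2.219, 0.0]
force: [0.2, -1.2, -0.1]
opening: 0.292
gripper_force: 35.0
```

>>> move_arm:
  rows:
    - [0,0,0.01,0,0,0]
    - [0,0,0.015,0,0,0]
    - [0,0,0.018,0,0,0]
    - [0,0,0.018,0,0,0]

```text
clock: 6.05
tool_pos: [0.2883, -0.1849, 0.0375]
tcp_rot: [-2.223, -2.22, 0.0]
force: [0.3, -0.1, -1.3]
opening: 0.289
gripper_force: 35.0
```

>>> move_arm:
  rows:
    - [0,0,0.0025,0,0,0]
    - [0,0,0.004,0,0,0]
    - [0,0,0.004,0,0,0]

```text
clock: 6.42
tool_pos: [0.2884, -0.185, 0.0346]
tcp_rot: [2.223, 2.219, -0.0]
force: [-0.2, 0.1, -0.7]
opening: 0.299
gripper_force: 35.2
```

>>> move_arm:
  rows:
    - [0,0,0,0,0,0]
    - [0,0,0,0,0,0]
    - [0,0,0,0,0,0]
    - [0,0,0,0,0,0]
  fingers: 1

```text
clock: 6.92
tool_pos: [0.2884, -0.185, 0.0346]
tcp_rot: [2.223, 2.22, 0.0]
force: [-0.6, -0.9, -0.6]
opening: 1.001
gripper_force: 0.0
```

>>> move_arm:
  rows:
    - [0,0,-0.02,0,0,0]
    - [0,0,-0.08,0,0,0]
    - [0,0,-0.16,0,0,0]
    - [0,0,-0.24,0,0,0]
    - [0,0,-0.27,0,0,0]
    - [0,0,-0.27,0,0,0]

```text
clock: 7.68
tool_pos: [0.2892, -0.1855, 0.2386]
tcp_rot: [2.221, 2.217, 0.001]
force: [0.8, 0.3, 0.0]
opening: 0.998
gripper_force: 0.0
```

Run:
```python
from h import *
p,r,s=cur();print(p,s["opening"],s["qpos"])
f=grab("wrist","pics/w2.png");P=f["P"]
m=(np.abs(P[...,0]-.288)<.06)&(np.abs(P[...,1]+.185)<.06)&(f["z_map"]>0)&(P[...,2]<.03)
A=np.c_[P[m][:,:2]-[.288,-.185],np.ones(m.sum())];print("slab plane",np.linalg.lstsq(A,P[m][:,2],rcond=None)[0])
f=grab("top");P=f["P"]
# hatch: deep points within the roof
c=np.array([.5716,-.0195]);tx=np.array([-np.sin(TY),np.cos(TY)]);ty=np.array([-np.cos(TY),-np.sin(TY)])
d=P[...,:2]-c;a=d@tx;b=d@ty
m=(abs(a)<.1)&(abs(b)<.1)&(P[...,2]<.065)&(f["z_map"]>0)
# hatch outline = rays on roof plane of pixels looking in
v,u=np.nonzero(m);o=np.array(f["xyz"]);D=f["ray"][v,u];Q=o+D*((.084-o[2])/D[:,2])[:,None]
print(cv2.minAreaRect(Q[:,:2].astype(np.float32)),len(Q))
print(row([.545,.04,.30],down(TY)),row([.57,-.02,.30],down(TY)))
```

```text
[ 0.2891901  -0.18551754  0.23859612] 0.9975075994885537 [-5.70352028e-01 -2.20876362e-01 -3.88451835e-01  1.39959775e+00
 -3.66395131e-05  1.00206060e+00]
slab plane [-4.41425853e-04  2.14099004e-05  1.20873736e-02]
((0.5557454824447632, -0.024076052010059357), (0.20265552401542664, 0.1931666135787964), 14.593046188354492) 3136
[0.3003, 0.342, -0.0853, -0.0002, -0.0002, -0.0783] [0.2204, 0.3754, -0.0854, -0.0002, -0.0002, -0.0783]
```

Cover lies flat (slab top 12 mm, no tilt). Now I'll go over the hatch and look in.

>>> move_arm:
  rows:
    - [0.22,0.375,-0.085,0,0,-0.078]
    - [0.22,0.375,-0.085,0,0,-0.078]
    - [0.22,0.375,-0.085,0,0,-0.078]
    - [0.22,0.375,-0.085,0,0,-0.078]
    - [0.22,0.375,-0.085,0,0,-0.078]
    - [0.22,0.375,-0.085,0,0,-0.078]
    - [0.22,0.375,-0.085,0,0,-0.078]
    - [0.22,0.375,-0.085,0,0,-0.078]
    - [0.22,0.375,-0.085,0,0,-0.078]
  fingers: 0.4

```text
clock: 8.9
tool_pos: [0.5688, -0.0211, 0.3007]
tcp_rot: [-1.936, -2.473, 0.001]
force: [0.5, 0.4, -1.0]
opening: 0.702
gripper_force: 0.0
```

Run:
```python
from h import *
p,r,s=cur();print(p,s["opening"])
f=grab("wrist","pics/w3.png");P=f["P"];np.savez("w3.npz",P=P,z=f["z_map"],img=f["img"],ray=f["ray"],o=f["xyz"])
```

```text
[ 0.56881199 -0.02108637  0.30066607] 0.7021345514891157
```

View pics/w3.png

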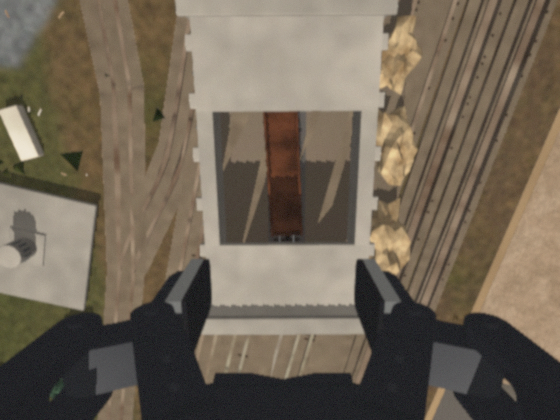

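The wrist view shows the open hatch (213–370 by 110–243). The brown wagon at columns 266–302 is slightly askew, with its -x coupler at about (288,237) and its +x end hidden under the roof.

```bash
cat > m.py <<'E'
from h import *
tx=np.array([-np.sin(TY),np.cos(TY)]);ty=np.array([-np.cos(TY),-np.sin(TY)])
def meas(img,P,z,ray,o):
    im=img.astype(int)
    # hatch by roof-plane rays of edge: pixels whose depth point is below .07 within roof
    c=np.array([.5716,-.0195]);d=P[...,:2]-c;a=d@tx;b=d@ty
    roof=((P[...,2]>.076)&(P[...,2]<.092)&(z>0)).astype(np.uint8)
    hole=((z>0)&(P[...,2]<.07)).astype(np.uint8)
    n,l,st,ce=cv2.connectedComponentsWithStats(hole)
    for k in range(1,n):
        if 6000<st[k,4]<40000:
            v,u=np.nonzero(l==k);D=ray[v,u];Q=(o+D*((.084-o[2])/D[:,2])[:,None])[:,:2]-c
            A=Q@tx;B=Q@ty
            print("hole",st[k],"a",np.percentile(A,[.5,99.5]).round(4),"b",np.percentile(B,[.5,99.5]).round(4))
            hm=l==k
            # edges angle
            rr=cv2.minAreaRect(Q.astype(np.float32));print(rr)
            w=hm&(im[...,0]-im[...,2]>18)&(im[...,0]>1.45*im[...,2])
            n2,l2,s2,_=cv2.connectedComponentsWithStats(w.astype(np.uint8));k2=1+np.argmax(s2[1:,4]);w=l2==k2
            q=P[w];aa=(q[:,:2]-c)@tx;bb=(q[:,:2]-c)@ty;zz=q[:,2]
            print("wagon px",s2[k2],"z pct",np.percentile(zz,[5,50,90,98]).round(4),"a",np.percentile(aa,[0.5,99.5]).round(4))
            t=zz>.035
            for lo in np.arange(-.08,.08,.02):
                s=t&(aa>lo)&(aa<lo+.02)
                if s.sum()>20: print("a %.3f b %s z %.4f"%(lo+.01,np.percentile(bb[s],[2,98]).round(4),np.percentile(zz[s],90)))
if __name__=="__main__":
    f=np.load("w3.npz");meas(f["img"],f["P"],f["z"],f["ray"],f["o"])
E
python3 m.py
```

```text
hole [  214   111   146   132 18153] a [-0.0593  0.0663] b [-0.0664  0.0647]
((-6.306171417236328e-05, 0.0038326680660247803), (0.13243034482002258, 0.1266181319952011), 14.226875305175781)
wagon px [ 262  112   41  125 4059] z pct [0.0236 0.0252 0.0406 0.0419] a [-0.068   0.0661]
a -0.070 b [-0.0187  0.0171] z 0.0415
a -0.050 b [-0.0176  0.0169] z 0.0418
a -0.030 b [-0.0162  0.0185] z 0.0421
a -0.010 b [-0.016   0.0197] z 0.0420
a 0.010 b [-0.0147  0.0207] z 0.0420
a 0.030 b [-0.0134  0.0214] z 0.0421
a 0.050 b [-0.0132  0.023 ] z 0.0421
a 0.070 b [-0.012  0.023] z 0.0424
hole [ 195  335  176   49 6817] a [-0.2253 -0.1661] b [-0.0899  0.0964]
((0.044485628604888916, -0.19202466309070587), (0.19217735528945923, 0.061981864273548126), 13.960064888000488)
wagon px [305 338   2   2   4] z pct [0.0008 0.0021 0.0028 0.0028] a [-0.2279 -0.2271]
```

```bash
cat > plan.py <<'E'
import numpy as np
from scipy.sparse import coo_matrix
from scipy.sparse.csgraph import dijkstra
# mm, frame: grasp point (=mover origin) ; wagon underside 27 below grasp; hatch frame z from table
G=27.
def box(x0,x1,z0,z1,s=4):
    xs=np.linspace(x0,x1,int((x1-x0)/s)+2);zs=np.linspace(z0,z1,int((z1-z0)/s)+2)
    return np.r_[[(x,z) for x in xs for z in(z0,z1)],[(x,z) for z in zs for x in(x0,x1)]]
M=np.r_[box(-79,79,-G,31-G),box(-90.5,90.5,4-G,18-G),box(-14,14,-10,54),box(-43,43,54,180),box(43,85,100,180)]
obs=[(-155,-65,76,84),(65,155,76,84),(-160,-140,84,94),(140,160,84,94)]
def clear(x,z,t):
    c,s=np.cos(t),np.sin(t);X=x+M[:,0]*c-M[:,1]*s;Z=z+M[:,0]*s+M[:,1]*c
    d=1e9
    for a,b,e,f in obs:
        dx=np.maximum(np.maximum(a-X,X-b),0);dz=np.maximum(np.maximum(e-Z,Z-f),0);d=min(d,np.hypot(dx,dz).min())
    return min(d,(Z-12).min()+8) if (Z-12).min()>-.6 else -1
def plan(sgn,x0):
    xs=np.arange(-60,81,4)*1.;zs=np.arange(12+G,175,4)*1.;ts=np.deg2rad(np.arange(0,67,3))
    C=np.array([[[clear(x,z,sgn*t) for t in ts] for z in zs] for x in xs])
    idx=np.arange(C.size).reshape(C.shape);I=[];J=[];W=[]
    from itertools import product
    for d in product((-1,0,1),repeat=3):
        if d==(0,0,0):continue
        sl=lambda k:tuple(slice(max(0,-q*k),n+min(0,-q*k)) for q,n in zip(d,C.shape))
        a,b=idx[sl(1)].ravel(),idx[sl(-1)].ravel();ca,cb=C.ravel()[a],C.ravel()[b]
        ok=(ca>2.5)&(cb>2.5);a,b=a[ok],b[ok];cm=np.minimum(ca,cb)[ok]
        I.append(a);J.append(b);W.append(np.linalg.norm(d)*(1+(12/cm)**3))
    g=coo_matrix((np.concatenate(W),(np.concatenate(I),np.concatenate(J))),shape=(C.size,)*2).tocsr()
    s=idx[np.argmin(abs(xs-x0)),0,0]
    D,p=dijkstra(g,indices=s,return_predecessors=True)
    e=idx[np.argmin(abs(xs-0)),np.argmin(abs(zs-(84+38+G))),0]
    print(sgn,"cost",D[e])
    if np.isinf(D[e]):return
    path=[]
    while e>=0 and e!=-9999: path.append(e);e=p[e]
    for q in path[::-1]:
        i,j,k=np.unravel_index(q,C.shape);print((xs[i],zs[j],int(round(np.rad2deg(ts[k]))*sgn),round(C[i,j,k],1)),end=" ")
    print()
if __name__=="__main__":
    for s in(1,-1): plan(s,7)
E
time python3 plan.py
python3 - <<'E'
from h import *
c=np.array([.5716,-.0195]);tx=np.array([-np.sin(TY),np.cos(TY)]);ty=np.array([-np.cos(TY),-np.sin(TY)])
w=c+.010*tx+.0028*ty;print(w,row([*w,.14],down(TY+.045)),row([*w,.039],down(TY+.045)))
E
```

```text
1 cost 107.30015248768674
(np.float64(8.0), np.float64(39.0), 0, np.float64(8.0)) (np.float64(8.0), np.float64(43.0), 0, np.float64(12.0)) (np.float64(4.0), np.float64(47.0), 0, np.float64(16.0)) (np.float64(0.0), np.float64(51.0), 0, np.float64(20.0)) (np.float64(-4.0), np.float64(51.0), 0, np.float64(20.0)) (np.float64(-8.0), np.float64(51.0), 0, np.float64(20.0)) (np.float64(-12.0), np.float64(51.0), 0, np.float64(20.0)) (np.float64(-16.0), np.float64(51.0), 0, np.float64(20.0)) (np.float64(-20.0), np.float64(51.0), 0, np.float64(20.0)) (np.float64(-24.0), np.float64(51.0), 0, np.float64(20.0)) (np.float64(-28.0), np.float64(55.0), 3, np.float64(18.9)) (np.float64(-32.0), np.float64(59.0), 6, np.float64(16.2)) (np.float64(-36.0), np.float64(63.0), 9, np.float64(11.4)) (np.float64(-36.0), np.float64(67.0), 12, np.float64(10.2)) (np.float64(-36.0), np.float64(67.0), 15, np.float64(9.5)) (np.float64(-36.0), np.float64(67.0), 18, np.float64(8.3)) (np.float64(-36.0), np.float64(71.0), 21, np.float64(8.3)) (np.float64(-32.0), np.float64(75.0), 24, np.float64(8.4)) (np.float64(-28.0), np
[... 3646 characters left out ...]
p.float64(-32.0), np.float64(143.0), -18, np.float64(20.2)) (np.float64(-28.0), np.float64(147.0), -15, np.float64(20.8)) (np.float64(-24.0), np.float64(147.0), -12, np.float64(22.3)) (np.float64(-20.0), np.float64(147.0), -9, np.float64(26.1)) (np.float64(-16.0), np.float64(147.0), -6, np.float64(28.4)) (np.float64(-12.0), np.float64(147.0), -3, np.float64(31.9)) (np.float64(-8.0), np.float64(147.0), 0, np.float64(36.0)) (np.float64(-4.0), np.float64(147.0), 0, np.float64(36.0)) (np.float64(0.0), np.float64(147.0), 0, np.float64(36.0)) 
[ 0.56646395 -0.01047442] [0.0145, 0.0002, 0.2146, -0.0, 0.0, -0.015] [0.0145, 0.0002, 0.3493, -0.0, 0.0, -0.015]
real	0m11.973s
user	0m12.338s
sys	0m0.144s
```

A path with the +x end up has at least 8 mm clearance throughout. I'll descend to the wagon.

>>> move_arm:
  rows:
    - [0.0145,0,0.07,0,0,-0.015]
    - [0.0145,0,0.14,0,0,-0.015]
    - [0.0145,0,0.2,0,0,-0.015]
    - [0.0145,0,0.25,0,0,-0.015]
    - [0.0145,0,0.3,0,0,-0.015]
    - [0.0145,0,0.33,0,0,-0.015]
    - [0.0145,0,0.347,0,0,-0.015]
    - [0.0145,0,0.347,0,0,-0.015]
    - [0.0145,0,0.347,0,0,-0.015]

```text
clock: 10.07
tool_pos: [0.5679, -0.01, 0.0418]
tcp_rot: [1.876, 2.518, 0.002]
force: [0.3, 0.2, -0.0]
opening: 0.7
gripper_force: 0.0
```

Run:
```python
from h import *
p,r,s=cur();f=grab("wrist","pics/w4.png")
c=np.array([.5716,-.0195]);tx=np.array([-np.sin(TY),np.cos(TY)]);ty=np.array([-np.cos(TY),-np.sin(TY)])
print(p,(p[:2]-c)@tx,(p[:2]-c)@ty,s["force"])
```

```text
[ 0.5679421 -0.0099804  0.0417871] 0.01012175339589127 0.0012462445496378425 [ 0.29081873  0.24115256 -0.03518764]
```

View pics/w4.png

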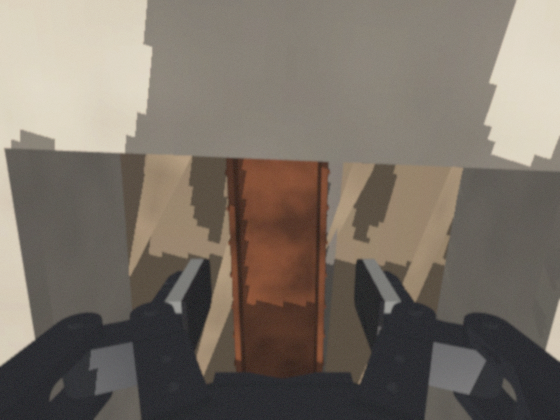

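The wagon (columns 230–328) lies between the fingers (about 205 and 360), centred and parallel. I'll close on it.

>>> move_arm:
  rows:
    - [0,0,0.004,0,0,0]
    - [0,0,0.004,0,0,0]

```text
clock: 10.38
tool_pos: [0.5673, -0.0098, 0.0377]
tcp_rot: [1.876, 2.519, 0.0]
force: [0.2, -0.9, 0.0]
opening: 0.698
gripper_force: 0.0
```

>>> move_arm:
  rows:
    - [0,0,0,0,0,0]
    - [0,0,0,0,0,0]
    - [0,0,0,0,0,0]
    - [0,0,0,0,0,0]
    - [0,0,0,0,0,0]
  fingers: -1
  newtons: 50

```text
clock: 11.0
tool_pos: [0.5675, -0.0098, 0.0378]
tcp_rot: [1.876, 2.519, 0.001]
force: [-1.4, 0.1, 2.8]
opening: 0.391
gripper_force: 50.1
```

>>> move_arm:
  rows:
    - [0,0,-0.006,0,0,0]
    - [0,0,-0.013,0,0,0]
    - [0,0,-0.016,0,0,0]
    - [0,0,-0.016,0,0,0]

```text
clock: 11.5
tool_pos: [0.5673, -0.0099, 0.0497]
tcp_rot: [1.876, 2.519, 0.0]
force: [0.8, -0.4, -2.0]
opening: 0.388
gripper_force: 49.8
```

Run:
```python
from h import *
p,r,s=cur();print(p,s["opening"],s["qpos"].round(3))
c=np.array([.5716,-.0195]);tx=np.array([-np.sin(TY),np.cos(TY)])
ty=np.array([-np.cos(TY),-np.sin(TY)]);h=c+.003*tx
print((p[:2]-h)@tx,(p[:2]-h)@ty)
# waypoints: grasp point (x,z mm, tilt deg); grasp is 2 mm behind TCP; tilt = turn taking tool x upward
p0,R0=p,r
b=.0
for x,z,t in [(-24,54,0),(-32,62,6),(-36,67,12),(-36,71,18),(-34,74,22),(-28,79,27),(-20,84,30),(-12,88,33),(0,96,36),(8,104,39),(20,116,39),(28,126,32),(32,140,22),(24,150,12),(0,155,0)]:
    xt=R.from_rotvec(-np.deg2rad(t)*np.array([*ty,0])) # about tunnel y: +x end up
    Rt=xt*down(TY)
    g=np.array([*(h+x/1000*tx+b*ty),z/1000]);tcp=g+.002*Rt.as_matrix()[:,2]
    print((x,z,t),np.round(row(tcp,Rt,p0,R0),3).tolist(),"xaxis up",Rt.as_matrix()[2,0].round(2))
```

```text
[ 0.56734375 -0.00986768  0.04973581] 0.3880965320545815 [-0.017  0.277 -0.298  0.996 -0.     1.263]
0.007375878695179411 0.0017995478165348897
(-24, 54, 0) [-0.042, 0.0, -0.003, 0.0, 0.0, 0.015] xaxis up 0.0
(-32, 62, 6) [-0.052, -0.0, -0.014, -0.001, 0.033, 0.015] xaxis up 0.1
(-36, 67, 12) [-0.057, -0.0, -0.02, -0.002, 0.067, 0.015] xaxis up 0.21
(-36, 71, 18) [-0.057, -0.0, -0.026, -0.002, 0.1, 0.015] xaxis up 0.31
(-34, 74, 22) [-0.054, -0.0, -0.03, -0.003, 0.122, 0.014] xaxis up 0.37
(-28, 79, 27) [-0.046, 0.0, -0.037, -0.003, 0.15, 0.014] xaxis up 0.45
(-20, 84, 30) [-0.035, 0.001, -0.043, -0.004, 0.167, 0.014] xaxis up 0.5
(-12, 88, 33) [-0.024, 0.001, -0.049, -0.004, 0.183, 0.014] xaxis up 0.54
(0, 96, 36) [-0.008, 0.002, -0.06, -0.004, 0.2, 0.014] xaxis up 0.59
(8, 104, 39) [0.002, 0.002, -0.07, -0.005, 0.217, 0.014] xaxis up 0.63
(20, 116, 39) [0.018, 0.003, -0.086, -0.005, 0.217, 0.014] xaxis up 0.63
(28, 126, 32) [0.029, 0.004, -0.099, -0.004, 0.178, 0.014] xaxis up 0.53
(32, 140, 22) [0.034, 0.004, -0.118, -0.003, 0.122, 0.014] xaxis up 0.37
(24, 150, 12) [0.023, 0.004, -0.131, -0.002, 0.067, 0.015] xaxis up 0.21
(0, 155, 0) [-0.01, 0.002, -0.138, 0.0, 0.0, 0.015] xaxis up 0.0
```

Wagon held (33 mm opening). First part of the extraction: shift, then tilt.

>>> move_arm:
  rows:
    - [-0.02,0,-0.002,0,0,0.008]
    - [-0.042,0,-0.003,0,0,0.015]
    - [-0.042,0,-0.003,0,0,0.015]
    - [-0.052,0,-0.014,-0.001,0.033,0.015]
    - [-0.052,0,-0.014,-0.001,0.033,0.015]
    - [-0.057,0,-0.02,-0.002,0.067,0.015]
    - [-0.057,0,-0.02,-0.002,0.067,0.015]
    - [-0.057,0,-0.026,-0.002,0.1,0.015]
    - [-0.057,0,-0.026,-0.002,0.1,0.015]
    - [-0.054,0,-0.03,-0.003,0.122,0.014]
    - [-0.054,0,-0.03,-0.003,0.122,0.014]
    - [-0.054,0,-0.03,-0.003,0.122,0.014]

```text
clock: 13.0
tool_pos: [0.5787, -0.0482, 0.0719]
tcp_rot: [-1.735, -2.226, -0.335]
force: [0.3, -0.3, -0.3]
opening: 0.392
gripper_force: 50.0
```

Run:
```python
from h import *
p,r,s=cur();f=grab("wrist","pics/w5.png");print(p,r.as_matrix()[:,0],s["force"],s["wrist_torque"],s["opening"],s["qpos"].round(3))
c=np.array([.5716,-.0195]);tx=np.array([-np.sin(TY),np.cos(TY)])
ty=np.array([-np.cos(TY),-np.sin(TY)]);h=c+.003*tx
gp=p-.002*r.as_matrix()[:,2];print((gp[:2]-h)@tx,(gp[:2]-h)@ty,gp[2])
for x,z,t in [(-28,79,27),(-20,84,30),(-12,88,33),(0,96,36),(8,104,39),(20,116,39),(28,126,32),(32,140,22),(24,150,12),(0,155,0)]:
    Rt=R.from_rotvec(-np.deg2rad(t)*np.array([*ty,0]))*down(TY)
    g=np.array([*(h+x/1000*tx),z/1000]);tcp=g+.002*Rt.as_matrix()[:,2]
    print((x,z,t),np.round(row(tcp,Rt,p,r),3).tolist())
```

```text
[ 0.57874793 -0.04820152  0.07190006] [-0.22692159  0.90015495  0.3717898 ] [ 0.26730477 -0.2524742  -0.30032128] [-0.38361935 -0.13323128 -0.01680493] 0.39216478019141365 [-0.241  0.421 -0.093  1.242  0.335  1.051]
-0.0333217883780089 7.76624648749582e-06 0.07375669331900035
(-28, 79, 27) [0.009, 0.0, -0.004, -0.0, 0.029, 0.001]
(-20, 84, 30) [0.022, 0.0, -0.006, -0.0, 0.045, 0.001]
(-12, 88, 33) [0.034, 0.0, -0.007, -0.0, 0.062, 0.001]
(0, 96, 36) [0.053, 0.0, -0.011, -0.0, 0.079, 0.001]
(8, 104, 39) [0.067, 0.0, -0.017, -0.0, 0.095, 0.001]
(20, 116, 39) [0.088, 0.0, -0.026, -0.0, 0.095, 0.001]
(28, 126, 32) [0.102, 0.0, -0.034, -0.0, 0.056, 0.001]
(32, 140, 22) [0.114, 0.0, -0.05, -0.0, 0.001, 0.001]
(24, 150, 12) [0.108, 0.0, -0.066, 0.0, -0.055, 0.001]
(0, 155, 0) [0.08, 0.0, -0.084, 0.0, -0.121, 0.001]
```

View pics/w5.png

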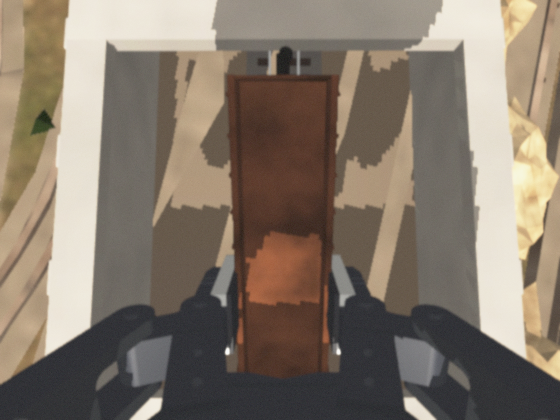

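The +x end (coupler at (285,58)) is clear inside the hatch opening, with no contact force. I'll continue.

>>> move_arm:
  rows:
    - [0.009,0,-0.004,0,0.029,0.001]
    - [0.009,0,-0.004,0,0.029,0.001]
    - [0.022,0,-0.006,0,0.045,0.001]
    - [0.034,0,-0.007,0,0.062,0.001]
    - [0.034,0,-0.007,0,0.062,0.001]
    - [0.053,0,-0.011,0,0.079,0.001]
    - [0.053,0,-0.011,0,0.079,0.001]
    - [0.067,0,-0.017,0,0.095,0.001]
    - [0.067,0,-0.017,0,0.095,0.001]
    - [0.067,0,-0.017,0,0.095,0.001]

```text
clock: 14.3
tool_pos: [0.5688, -0.0084, 0.1024]
tcp_rot: [-1.571, -2.009, -0.555]
force: [0.1, 0.3, -1.8]
opening: 0.389
gripper_force: 50.0
```

Run:
```python
from h import *
p,r,s=cur();f=grab("side","pics/s6.png");cv2.imwrite("pics/s6.png",cv2.resize(cv2.imread("pics/s6.png")[110:290,180:400],None,fx=3,fy=3));print(p,r.as_matrix()[:,0],s["force"],s["wrist_torque"],s["opening"],s["qpos"].round(3))
c=np.array([.5716,-.0195]);tx=np.array([-np.sin(TY),np.cos(TY)])
ty=np.array([-np.cos(TY),-np.sin(TY)]);h=c+.003*tx
gp=p-.002*r.as_matrix()[:,2];print((gp[:2]-h)@tx,(gp[:2]-h)@ty,gp[2])
for x,z,t in [(20,116,39),(28,128,32),(32,142,22),(24,152,12),(0,155,0)]:
    Rt=R.from_rotvec(-np.deg2rad(t)*np.array([*ty,0]))*down(TY)
    g=np.array([*(h+x/1000*tx),z/1000]);tcp=g+.002*Rt.as_matrix()[:,2]
    print((x,z,t),np.round(row(tcp,Rt,p,r),3).tolist())
```

```text
[ 0.56877302 -0.00836851  0.10238162] [-0.18720777  0.75487812  0.62857957] [ 0.09046612  0.32330456 -1.78302958] [-0.78982877 -0.18620149 -0.04343814] 0.38878769162804133 [-0.284  0.51   0.     1.447  0.574  0.928]
0.0072275860013697995 5.0580193898661186e-05 0.10393710580910612
(20, 116, 39) [0.023, 0.0, -0.002, 0.0, 0.0, -0.0]
(28, 128, 32) [0.041, 0.0, -0.008, 0.0, -0.039, -0.0]
(32, 142, 22) [0.057, 0.0, -0.019, 0.0, -0.094, -0.0]
(24, 152, 12) [0.056, 0.0, -0.036, 0.0, -0.15, -0.0]
(0, 155, 0) [0.034, 0.0, -0.06, -0.0, -0.216, -0.0]
```

View pics/s6.png

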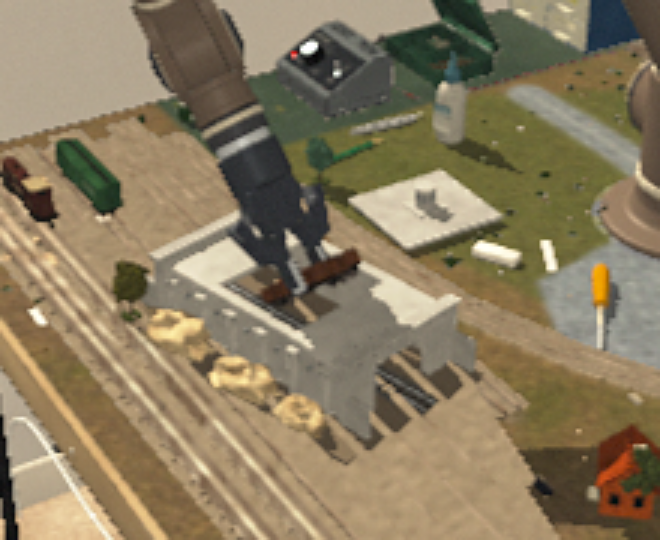

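The side view shows the wagon end-up through the hatch, the cover flat with its vent up, and the house, fir and oak standing. I'll bring it out and level it.

>>> move_arm:
  rows:
    - [0.023,0,-0.002,0,0,0]
    - [0.023,0,-0.002,0,0,0]
    - [0.041,0,-0.008,0,-0.039,0]
    - [0.041,0,-0.008,0,-0.039,0]
    - [0.057,0,-0.019,0,-0.094,0]
    - [0.057,0,-0.019,0,-0.094,0]
    - [0.056,0,-0.036,0,-0.15,0]
    - [0.056,0,-0.036,0,-0.15,0]
    - [0.034,0,-0.06,0,-0.216,0]
    - [0.034,0,-0.06,0,-0.216,0]
    - [0.034,0,-0.06,0,-0.216,0]
    - [0.034,0,-0.06,0,-0.216,0]
    - [0.034,0,-0.06,0,-0.216,0]

```text
clock: 15.98
tool_pos: [0.5706, -0.0167, 0.1531]
tcp_rot: [-1.933, -2.47, -0.002]
force: [0.1, 0.1, -1.9]
opening: 0.392
gripper_force: 50.0
```

Run:
```python
from h import *
p,r,s=cur();f=grab("side","pics/s7.png");cv2.imwrite("pics/s7.png",cv2.resize(cv2.imread("pics/s7.png")[110:290,180:400],None,fx=3,fy=3));print(p,r.as_matrix()[:,0],s["force"],s["opening"],abs(s["qvel"]).max())
P=f["P"];im=f["img"].astype(int);m=(im[...,0]-im[...,2]>25)&(im[...,0]<170)&(np.linalg.norm(P[...,:2]-p[:2],axis=-1)<.11)&(P[...,2]>.1)
print(m.sum(),np.percentile(P[m],[1,50,99],axis=0).round(3))
```

```text
[ 0.57055979 -0.01667813  0.15307735] [-0.24020253  0.97071067  0.00485246] [ 0.09331607  0.13298918 -1.9043001 ] 0.39205174263635423 0.00889168635663626
3322 [[ 0.471 -0.066  0.143]
 [ 0.572  0.016  0.524]
 [ 0.621  0.056  0.645]]
```

View pics/s7.png

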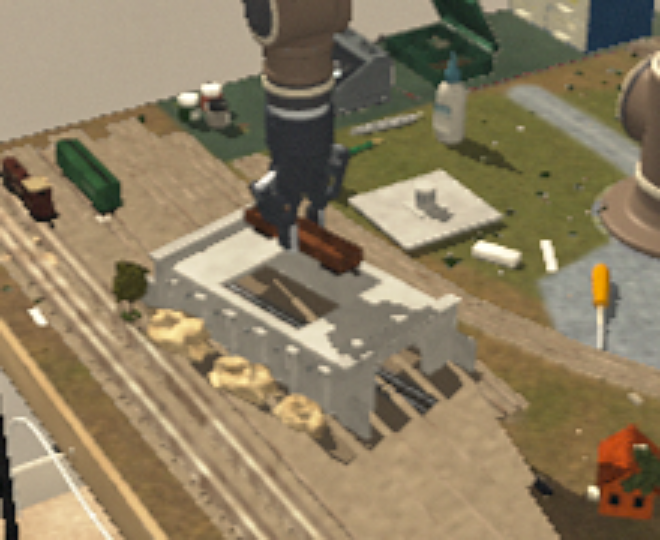

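The picture shows the wagon level above the hatch, held in the gripper, with nothing disturbed. I'll let it settle, then hand in.

>>> move_arm:
  rows:
    - [0,0,0,0,0,0]
    - [0,0,0,0,0,0]
    - [0,0,0,0,0,0]
    - [0,0,0,0,0,0]

```text
clock: 16.52
tool_pos: [0.5707, -0.0163, 0.1537]
tcp_rot: [-1.934, -2.472, -0.002]
force: [-0.2, -0.5, -1.6]
opening: 0.388
gripper_force: 50.0
```

```bash
python3 -c "
from cell import manip;print(manip.job_done())"
```

```text
the job is handed in; nothing more can be done
None
```

The job is handed in at 16.5 s: the cover lies flat on the table, vent up, and the wagon came out end first and is held level and still about 4 cm above the roof over the hatch, with the house and oak seen standing at the end (the fir, last seen standing mid-lift, was hidden behind the gripper).

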